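# Close and lock the board tester

## Robot

A 7-joint arm with a two-finger parallel gripper is mounted at the origin on the work surface. World frame = base frame: x ahead of the robot, y to its left, z up, the work surface at z = 0. Lengths are in m, angles in degrees, forces in N, time in s.
With the tool pointing down it reaches from about 0.4 to 0.85 m from the base axis. Payload 6.9 kg.
Tool frame: the origin (TCP) lies between the finger pads; the fingertips stand env.nose_length ahead of it and the grasp point (between the pads) lies 11 mm behind it (env.nose_length is the distance from the TCP to the fingertips, in m); z points along the fingers, y is the line along which they close (so a half turn about z gives the same grasp; the last joint's range is limited). The gripper opens to 85 mm and grips with 20 to 120 N. Pads are 22 mm wide; open, the fingers measure 114 mm over their backs; the gripper's body (76 mm by 85 mm) begins 54 mm behind the grasp point. The pads swing forward as they close: fully open they stand 13 mm farther back than shut.
Start: joints at [-70.846, 29.078, -13.613, 85.955, 7.202, 65.827, -8.869], TCP at [0.142, 0.609, 0.239] pointing down, gripper open.
Joint ranges: [-176.47, 176.47], [-13.61, 117.27], [-81.72, 77.17], [0.22, 143.17], [-87.28, 267.28], [10, 112.55], [-165.47, 165.47]. Speed limits (degrees/s): [136.94, 136.94, 180, 180, 180, 180, 180].

## Interface

Orientations are given as a 3x3 rotation matrix whose columns are the frame's x, y, z axes.
In Python, from plant import status, cams, job, env gives the robot as it stands. The module is installed in compiled form; this text tells all that it offers.
- The arm moves only by the tool carry_out, never from a script. Its argument "targets" is a list of rows, each an object with "xyz": the shift along the tool's x, y, z in units of 0.25 m (1.0 is 0.25 m), a list of three; "twist": the turn about the tool's z in units of 30 degrees (1.0 is 30 degrees). In form: [{"xyz": [tx, ty, tz], "twist": twist}, ...]. A call has 1 to 5 rows; each row is the pose to reach, as a shift and turn from the pose commanded when the call began, along the tool's axes at that moment; what a row does not reach only later rows make up. A row lasts 1/8 s, in which the tool goes at most 62.5 mm and 10.7 degrees, less where a joint would pass 70% of its speed; a pose out of reach is approached as far as the arm can. A call with a number of a shift or a turn outside -1 to 1 is refused whole. A call with a gripper value outside its range is refused whole. "fingers" is the finger opening in mm, from 0 to 85.4, set as the call begins (left out, the last holds). The fingers move at their own pace and stop on an object; "force" is the grip in N (left out, the last holds). Time passes only in rows, so rows that repeat a pose let the fingers close. It gives the time, the measured TCP pose, the force, the opening and the grip force at its end, in the units of the state.
- status.state(): the state, without advancing time (a new reading comes with each control period).
- cams.capture(name): name is "scene" or "top" or "wrist"; returns a dict with "image" (480x640x3 uint8, red, green, blue), "range_z" (480x640 float32, m along the optical axis (not along the pixel's ray), 0 where there is no reading), "intrinsics" (3x3 intrinsics, pixels), "distortion" ([k1, k2, p1, p2, k3] as OpenCV has them; the pictures are not rectified), "pose" (4x4, takes a point from camera to world coordinates). Camera axes: x right, y down, z forward; pixel columns grow to the right and rows downward; lengths in m; the calibration is good to about 2 mm. A picture is of the moment at which its call begins.
- job.hand_in(): hands the job in; it is judged then, once.
Trained networks look in a picture, given as the dict that the camera call returned (one of the last four; its "shot" number tells which), for a name from the list of things; names that differ only in an ending like _2 or _b are one class to them, and where a whole thing is asked for, a point or a joint stands for the part that bears it (a point fixed in the world has none). Each returns a list of dicts, best first, with "conf" (0 to 1); they miss things now and then, are a little off and sometimes report something else, mostly with a low value. They report only what shows in the picture. A call takes as long as a camera call.
- cams.recognise(picture, label): "location" ([x, y, z] in m, in the coordinates of the camera as it stood for that picture, good to about 4 mm: the middle of the surface that is visible of it).
- cams.outline_of(picture, label): "mask" (480x640 bool, what is visible of it).
- cams.spot_point(picture, label): "location" ([x, y, z] in m, in the coordinates of the camera as it stood for that picture, good to about 4 mm: a listed point, or the origin of a listed thing).
The state is a dict: "clock": time; "joints": joint angles; "qvel": joint speeds; "tau": joint torques, N m; "tool_pos": TCP position; "eef_rot": TCP orientation; "force": force on the tool from outside, world axes, zero at the start; "wrist_torque": the same for the moment, N m; "grip_width": opening from 0.0 (shut) to 1.0 (fully open); "grasp_force": force on a finger pad.
Only numpy, scipy, OpenCV 4.12 (cv2) and the standard library are available. Lean on these libraries where they do the work, as an engineer would, in place of code of your own. Each camera call takes 0.05 s, during which the arm holds its last target. There are 200 camera calls.

## Task

Make the board tester ready for its test run: push the open drawer with the circuit board fully home until it clicks in, then slide the orange lock grip all the way to its end stop on the side marked with the green tile, past the stiff click just before the end. Work gently, do not force the tester against its stops, and leave everything else on the bench where it is.

Things in the scene. Friction and masses are not known exactly. Their poses are not given: they have to be found in the camera images.
- tester: Board tester, fixed to the bench: low white and grey box 240 mm deep (x) x 300 mm wide (y) x 78 mm high. Origin: centre of its underside on the bench. Its front faces its own -x (towards the robot); y points left as the robot sees it. On its top plate (height 78 mm) the orange lock grip slides along y, under a clear guard plate.
- guard_edge (a point): Middle of the yellow front edge (10 mm high) of the tester's clear guard, at x = -100 mm, 168 mm up. The clear plate, 6 mm thick, 300 mm wide, runs 152 mm back (+x) from it; two thin posts at x = 35, y = +-140 mm. It covers the grip from above: reach in under this edge, tool tilted about 40 degrees, fingers forward and down.
- drawer (a joint): Opening of the tester's drawer in m: 0 = fully home, up to 0.12 = open towards the tester's -x. It slides with about 2 N; a spring catch resists it (12 to 15 N) from about 13 mm to 6 mm before home, past which it snaps home against a hard stop.
- drawer_pull (a point): Middle of the front face of the drawer's black pull bar: solid, 120 mm wide (y), 18 mm deep, 36 mm high, on the blue drawer front (294 mm wide, 8 to 70 mm above the bench). Axes as the tester's; 44 mm above the bench. Push here. When home it is at x = -153 mm, y = 0 of the tester. A circuit board is fixed in the drawer.
- lock (a joint): Position of the lock slide in m along the tester's +y: 0 = end stop on the -y (right) side, 0.11 = end stop on the +y (left) side. It moves with about 1.5 N; a spring catch at each end resists it (11 to 14 N) from about 13 mm to 6 mm before that end stop, past which it snaps against the hard stop.
- lock_grip (a point): Centre of the orange lock grip, a solid block 30 mm (x) x 60 mm (y) x 45 mm high, its underside 1 mm over the top plate (so from 79 to 124 mm above the bench). Axes as the tester's. At x = -85 mm of the tester and y = joint value - 55 mm.
- green_tile: Flat green tile 44 x 36 x 2 mm on the tester's top plate beyond one end of the slide, 119 mm to the left or to the right of the tester's middle: it marks the locked end. Origin: its underside's centre. Nothing to bump into.
- red_tile: Red tile of the same size at the other end: unlocked end.
- spool: spool of solder wire, blue plastic, 66 mm across, 50 mm high, standing left of the tester; loose bystander. Origin: centre of its underside.
- flux: amber flux bottle, 44 mm across, 110 mm high; loose bystander. Origin: centre of its underside.
- driver: screwdriver, 170 mm, lying right of the tester; loose bystander. Origin: on its underside, long axis along x.
- parts_tray: black parts tray 120 x 160 x 30 mm; loose bystander. Origin: centre of its underside.
- meter: yellow multimeter 150 x 80 x 36 mm; loose bystander. Origin: centre of its underside.
- tip_cup: white cup, 64 mm across, 70 mm high; loose bystander. Origin: centre of its underside.
- jar: small jar, 40 mm across, 45 mm high, standing on the tester's top plate behind the slide, under the guard; loose bystander. Origin: centre of its underside.

How it is judged:
By the outcome, as a careful person would: the job done as asked, in the order asked, and still so for the second after the job is handed in, with the robot touching nothing.
It also fails if it takes over 50 s, if anything falls off the work surface, if the arm or the gripper's body presses on something with over 40 N, if the wrist force passes 120 N, or if a joint passes its speed limit or range.

## Working session

There is one attempt and no reset: what is moved stays moved. The work goes in short steps, Python scripts to look and compute and a tool call to move; the robot and the scene stay as the last step left them, time stands still between calls to the robot, and variables do not carry over. Pictures are saved under pics/ and viewed, at most 10 in all, crops included, and the job is handed in when it is done.

Besides the shell and the picture viewer there is one more tool, called after ">>>" as a command line: name --argument value ..., lists and objects as JSON in quotes. carry_out: Moves the arm, as the interface text tells. Its arguments: {"type":"object","properties":{"targets":{"type":"array"},"fingers":{"type":"number"},"force":{"type":"number"}},"required":["targets"]}

```bash
mkdir -p pics; cat > h.py <<'E'
from plant import status, cams, job, env
import numpy as np, cv2
np.set_printoptions(precision=4,suppress=True)
def W(p,l): 
    P=np.array(p["pose"]); return P[:3,:3]@np.array(l)+P[:3,3]
E
python3 - <<'E'
from h import *
s=status.state(); print(s, env.nose_length)
for n in ["scene","top"]:
    p=cams.capture(n); cv2.imwrite(f"pics/{n}1.png",p["image"][:,:,::-1])
    print(n,p["pose"][:3,3])
    for l in ["tester","guard_edge","drawer_pull","lock_grip","green_tile","red_tile","spool","flux","driver","parts_tray","meter","tip_cup","jar"]:
        print(l,[(W(p,d["location"]),round(d["conf"],2)) for d in cams.spot_point(p,l)[:2]])
print(status.state()["clock"])
E
```

```text
{'clock': 0.0, 'joints': array([-70.8454,  29.1262, -13.6114,  86.0113,   7.2042,  65.8298,
        -8.8696]), 'qvel': array([ 0.0394, -0.045 ,  0.0408, -0.0094,  0.0484,  0.0647,  0.0417]), 'tau': array([ -0.0003, -62.0617,  -2.1869, -24.9641,   0.0127,   0.0121,
        -0.    ]), 'tool_pos': array([0.1417, 0.6082, 0.2384]), 'eef_rot': array([[-0.974 ,  0.2268, -0.0004],
       [ 0.2268,  0.974 , -0.0018],
       [-0.0001, -0.0019, -1.    ]]), 'force': array([ 0.1246,  0.0983, -0.142 ]), 'wrist_torque': array([0.0047, 0.0095, 0.0125]), 'grasp_force': 0.0, 'grip_width': 0.9989983584860455} 0.008
scene [1.3213 0.5385 0.8523]
tester [(array([ 0.7134, -0.0539, -0.0014]), 0.57)]
guard_edge [(array([ 0.6169, -0.0795,  0.1658]), 0.71)]
drawer_pull []
lock_grip [(array([ 0.6588,  0.1636, -0.0058]), 0.52), (array([ 0.7296, -0.0427,  0.0772]), 0.26)]
green_tile [(array([0.6016, 0.036 , 0.0791]), 0.49)]
red_tile []
spool [(array([0.5685, 0.1488, 0.0001]), 0.6)]
flux [(array([ 0.6568,  0.1635, -0.002 ]), 0.74)]
driver [(array([ 0.6822, -0.284 , -0.001 ]), 0.52)]
parts_tray [(array([ 0.3207, -0
[... 367 characters left out ...]
6571,  0.1653, -0.0025]), 0.21)]
drawer_pull [(array([ 0.4819, -0.1172,  0.0425]), 0.89)]
lock_grip [(array([ 0.63  , -0.0731,  0.101 ]), 0.56)]
green_tile [(array([0.6014, 0.035 , 0.0766]), 0.45), (array([0.5662, 0.138 , 0.0025]), 0.31)]
red_tile [(array([ 0.6595, -0.1952,  0.0773]), 0.57), (array([ 0.5661,  0.14  , -0.0009]), 0.5)]
spool [(array([ 0.5654,  0.1413, -0.0015]), 0.62), (array([ 0.3197, -0.3757, -0.0019]), 0.47)]
flux [(array([ 0.6604,  0.1639, -0.0018]), 0.84)]
driver [(array([ 0.6813, -0.2936, -0.0023]), 0.84)]
parts_tray [(array([ 0.321 , -0.3746, -0.0013]), 0.85)]
meter [(array([0.3977, 0.384 , 0.0001]), 0.66)]
tip_cup [(array([ 0.5316, -0.4381, -0.0012]), 0.74)]
jar []
1.4
```

View pics/scene1.png

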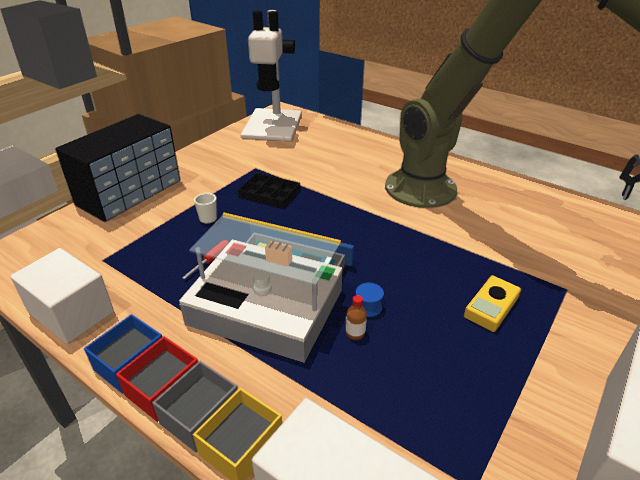

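View pics/top1.png

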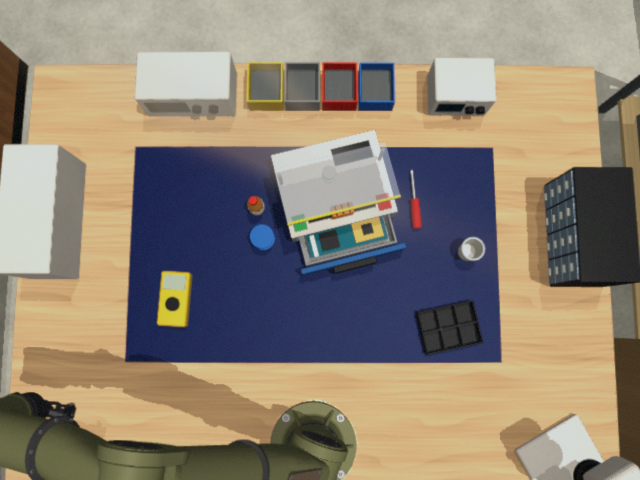

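The tester is yawed about 14°, the green tile is on its left (+y) and the drawer is about 87 mm open. The spool and flux bottle stand close to its left side. Next I refine the pose from colours and depth.

```bash
cat >> h.py <<'E'
def cloud(p,m):
    v,u=np.nonzero(m&(p["range_z"]>0)); z=p["range_z"][v,u]
    q=cv2.undistortPoints(np.c_[u,v].astype(float)[:,None],p["intrinsics"],np.array(p["distortion"]))[:,0]
    c=np.c_[q*z[:,None],z]; P=np.array(p["pose"]); return c@P[:3,:3].T+P[:3,3]
def mv(targets,twists=None,s=None):
    """world xyz waypoints -> tool units (relative to current pose)"""
    s=s or status.state()
    for t in targets: print(np.array(t), '->', (np.array(s["eef_rot"]).T@(np.array(t)-s["tool_pos"])/0.25).round(3))
E
python3 - <<'E'
from h import *
p=cams.capture("top"); hsv=cv2.cvtColor(p["image"],cv2.COLOR_RGB2HSV)
box=np.zeros((480,640),bool); box[130:280,270:410]=1
def line(name,lo,hi,zl,zh):
    m=(cv2.inRange(hsv,lo,hi)>0)&box
    c=cloud(p,m); c=c[(c[:,2]>zl)&(c[:,2]<zh)]
    d=c[:,:2]-c[:,:2].mean(0); w=np.linalg.svd(d,full_matrices=False)[2][0]; w*=np.sign(w[1])
    t=d@w; print(name,len(c),c.mean(0),"mid",c[:,:2].mean(0)+w*(t.min()+t.max())/2,"len",np.ptp(t),"yaw",np.degrees(np.arctan2(-w[0],w[1])), "z",np.percentile(c[:,2],[5,50,95]))
line("yellow",(20,120,120),(35,255,255),.14,.2)
line("blue",(100,120,60),(120,255,255),.05,.09)
line("green",(45,100,60),(80,255,255),.06,.1)
for l in ["lock_grip","drawer_pull","green_tile"]:
    for d in cams.outline_of(p,l)[:1]:
        c=cloud(p,d["mask"]); print(l,d["conf"],d["mask"].sum(),np.median(c,0))
th=np.radians(14)
x=np.array([np.cos(th),np.sin(th)]);o=np.array([.7137,-.0535])
mv([[.38,.36,.25],[.44,.0,.25],list(o-.285*x)+[.2]])
E
```

```text
yellow 280 [ 0.6162 -0.0737  0.1719] mid [ 0.6181 -0.0812] len 0.29817849642468014 yaw 14.388078264139857 z [0.166  0.1722 0.1773]
blue 646 [ 0.5048 -0.105   0.0678] mid [ 0.4993 -0.0771] len 0.35934996263024943 yaw 11.107394549827292 z [0.0589 0.0684 0.0745]
green 82 [0.5906 0.035  0.0795] mid [0.5906 0.035 ] len 0.03238630794494047 yaw 12.54730405603763 z [0.0739 0.0792 0.0846]
lock_grip 0.66 112 [ 0.6167 -0.0792  0.1198]
drawer_pull 0.68 4006 [ 0.5433 -0.1018  0.0438]
[0.38 0.36 0.25] -> [-1.154 -0.753 -0.043]
[0.44 0.   0.25] -> [-1.714 -2.101 -0.043]
[ 0.4372 -0.1224  0.2   ] -> [-1.814 -2.58   0.157]
```

>>> carry_out --targets '[{"xyz": [-0.2, -0.13, 0], "twist": 0.2}, {"xyz": [-0.4, -0.26, 0], "twist": 0.4}, {"xyz": [-0.6, -0.39, 0], "twist": 0.6}, {"xyz": [-0.8, -0.52, 0], "twist": 0.8}, {"xyz": [-1, -0.65, 0], "twist": 1}]' --fingers 0

```text
clock: 2.22
tool_pos: [0.3496, 0.3923, 0.2396]
eef_rot: [[-0.728, 0.686, 0.001], [0.686, 0.728, 0.001], [0.0, 0.001, -1.0]]
force: [0.4, 0.5, -0.0]
grip_width: -0.003
grasp_force: 0.0
```

```bash
python3 - <<'E'
from h import *
s=status.state();print(s["clock"],s["tool_pos"],s["joints"],s["eef_rot"])
mv([[.44,.12,.24],[.44,.0,.24]])
E
```

```text
2.225 [0.3496 0.3923 0.2396] [-48.3264  19.9389  -3.6858 100.9829   1.4649  59.0788  -5.8451] [[-0.7278  0.6858  0.0005]
 [ 0.6858  0.7278  0.0006]
 [ 0.0001  0.0008 -1.    ]]
[0.44 0.12 0.24] -> [-1.01  -0.545 -0.002]
[0.44 0.   0.24] -> [-1.339 -0.894 -0.002]
```

>>> carry_out --targets '[{"xyz": [-0.2, -0.11, 0], "twist": 0.2}, {"xyz": [-0.4, -0.22, 0], "twist": 0.4}, {"xyz": [-0.6, -0.33, 0], "twist": 0.6}, {"xyz": [-0.8, -0.44, 0], "twist": 0.8}, {"xyz": [-1, -0.55, 0], "twist": 1}]'

```text
clock: 2.85
tool_pos: [0.4374, 0.1208, 0.2397]
eef_rot: [[-0.288, 0.958, 0.001], [0.958, 0.288, 0.0], [0.0, 0.001, -1.0]]
force: [1.9, 0.4, -0.8]
grip_width: 0.001
grasp_force: 0.0
```

```bash
cat >> h.py <<'E'
th=np.radians(14.3); X=np.array([np.cos(th),np.sin(th)]); Y=np.array([-X[1],X[0]]); O=np.array([.714,-.0543])
def T(x,y,z): return np.r_[O+x*X+y*Y,z]
def inT(p): d=np.array(p)[:2]-O; return np.r_[d@X,d@Y,p[2]]
def st():
    s=status.state(); R=np.array(s["eef_rot"]); print("t",s["clock"],"testerTCP",inT(s["tool_pos"]),"toolyaw",np.degrees(np.arctan2(R[1,1],R[0,1])),"F",s["force"],"grip",s["grip_width"],s["grasp_force"]); return s
E
python3 - <<'E'
from h import *
s=st(); print(s["joints"])
mv([T(-.285,0,.24),T(-.285,0,.045)])
p=cams.capture("scene"); cv2.imwrite("pics/s2.png",cv2.resize(p["image"][:,:,::-1][60:360,150:550],(800,600)))
E
```

```text
t 2.85 testerTCP [-0.2248  0.238   0.2397] toolyaw 16.709015259966662 F [ 1.9131  0.4002 -0.7591] grip 0.0012594690543789584 0.0
[-25.7834  13.8532   9.2098 110.5798  -2.6681  55.7057   1.3736]
[ 0.4378 -0.1247  0.24  ] -> [-0.941 -0.281 -0.002]
[ 0.4378 -0.1247  0.045 ] -> [-0.941 -0.282  0.778]
```

View pics/s2.png

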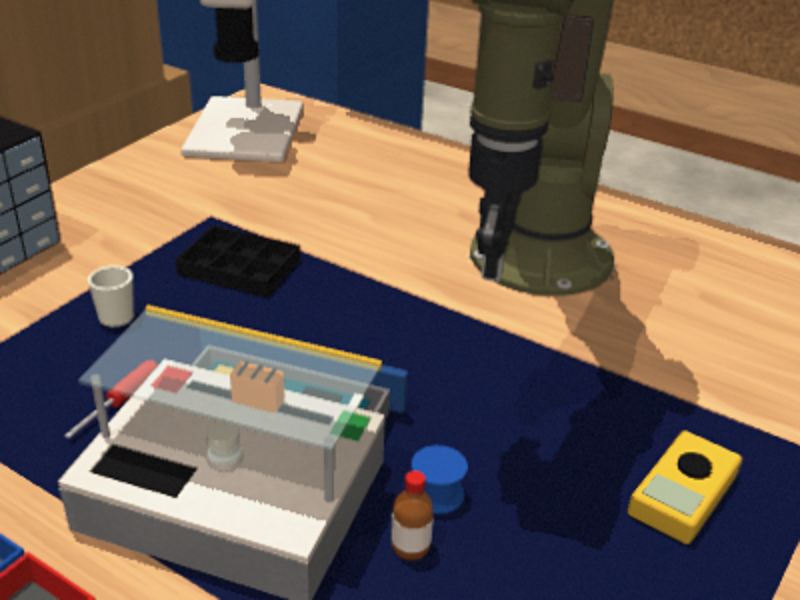

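The picture shows the orange grip mid-slide at crop (257, 385). The green tile is at (350, 425), the red tile at (170, 378), and the arm is clear of everything. I now move in front of the pull.

>>> carry_out --targets '[{"xyz": [-0.24, -0.07, 0], "twist": 0}, {"xyz": [-0.48, -0.14, 0], "twist": 0.04}, {"xyz": [-0.72, -0.21, 0.1], "twist": 0.08}, {"xyz": [-0.94, -0.3, 0.3], "twist": 0.08}, {"xyz": [-0.94, -0.3, 0.5], "twist": 0.08}]'

```text
clock: 3.52
tool_pos: [0.4348, -0.1272, 0.1163]
eef_rot: [[-0.247, 0.969, 0.005], [0.969, 0.247, -0.002], [-0.004, 0.005, -1.0]]
force: [0.8, 1.3, -0.9]
grip_width: 0.001
grasp_force: 0.0
```

```bash
python3 - <<'E'
from h import *
s=st(); print(s["joints"])
mv([T(-.285,0,.045),T(-.168,0,.045)])
p=cams.capture("wrist"); cv2.imwrite("pics/w1.png",p["image"][:,:,::-1])
print([(inT(W(p,d["location"])),d["conf"]) for d in cams.spot_point(p,"drawer_pull")])
p=cams.capture("top")
c=cloud(p,np.ones((480,640),bool)); t=s["tool_pos"]; R=np.array(s["eef_rot"])
l=(c-t)@R; k=(abs(l[:,0])<.12)&(abs(l[:,1])<.12)&(l[:,2]<.03)&(l[:,2]>-.25)&(c[:,2]>.09); print(len(l[k]))
for a in np.arange(-.25,.03,.02):
    q=l[k&(l[:,2]>=a)&(l[:,2]<a+.02)]
    if len(q): print(round(a,2),len(q),q.min(0)[:2],q.max(0)[:2])
E
```

```text
t 3.525 testerTCP [-0.2886 -0.0017  0.1163] toolyaw 14.281387968488527 F [ 0.7635  1.2624 -0.9242] grip 0.000962923894466634 0.0
[  2.7468  23.6346  14.4474 121.0896  -9.709   35.9986  38.1552]
[ 0.4378 -0.1247  0.045 ] -> [0.008 0.013 0.285]
[ 0.5512 -0.0958  0.045 ] -> [0.008 0.481 0.288]
[(array([-0.2458, -0.0021,  0.0457]), 0.66)]
0
```

View pics/w1.png

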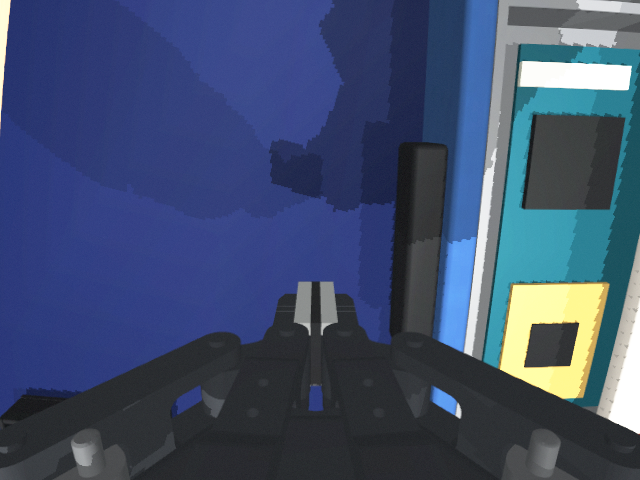

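The wrist view shows the black pull bar ahead at about (420, 240), with the shut fingers at (315, 320). The knuckles are wide, so I push with the fully open front finger to keep the body well clear of the guard. I back off, open and descend.

>>> carry_out --targets '[{"xyz": [0, -0.08, 0], "twist": 0}, {"xyz": [0, -0.16, 0], "twist": 0}, {"xyz": [0, -0.16, 0], "twist": 0}, {"xyz": [0, -0.16, 0.17], "twist": 0}, {"xyz": [0, -0.16, 0.33], "twist": 0}]' --fingers 85.4

```text
clock: 4.3
tool_pos: [0.398, -0.1329, 0.0343]
eef_rot: [[-0.252, 0.968, 0.006], [0.968, 0.252, -0.001], [-0.002, 0.005, -1.0]]
force: [0.2, 0.6, -1.0]
grip_width: 1.0
grasp_force: 0.0
```

```bash
python3 - <<'E'
from h import *
s=st(); print(s["joints"])
p=cams.capture("wrist"); cv2.imwrite("pics/w2.png",p["image"][:,:,::-1])
print([(inT(W(p,d["location"])),d["conf"]) for d in cams.spot_point(p,"drawer_pull")])
mv([T(-.21,0,.032)])
# finger geometry in tool frame
c=cloud(p,p["range_z"]<.25); l=(c-s["tool_pos"])@np.array(s["eef_rot"])
for a in np.arange(-.12,.03,.01):
    q=l[(l[:,2]>=a)&(l[:,2]<a+.01)&(l[:,0]<.03)]
    if len(q): print(round(a,2),len(q),q.min(0)[:2],q.max(0)[:2])
print(inT(np.array(p["pose"])[:3,3]))
E
```

```text
t 4.3 testerTCP [-0.3256  0.0019  0.0343] toolyaw 14.621184108389945 F [ 0.2493  0.5889 -0.9809] grip 0.9995846431333221 0.0
[  8.6632  30.3405   9.3772 130.4353 -14.2504  19.808   44.808 ]
[(array([-0.2456,  0.    ,  0.0474]), 0.72)]
[ 0.5105 -0.1062  0.032 ] -> [-0.015  0.473 -0.   ]
-0.1 3305 [ 0.0173 -0.0247] [0.0221 0.0237]
-0.09 11299 [ 0.0039 -0.0606] [0.0217 0.0599]
-0.08 18301 [-0.0071 -0.0664] [0.0194 0.0669]
-0.07 13986 [-0.0118 -0.0743] [0.0189 0.074 ]
-0.06 11681 [-0.0121 -0.0753] [0.0153 0.0744]
-0.05 2045 [ 0.0026 -0.067 ] [0.0152 0.068 ]
-0.04 2645 [-0.0344 -0.0569] [0.0128 0.1035]
-0.03 10538 [-0.0612 -0.0575] [0.03   0.1029]
-0.02 4506 [-0.0622 -0.057 ] [0.03   0.0848]
-0.01 2267 [-0.062  -0.0502] [0.03   0.0843]
-0.0 1156 [-0.0952  0.0821] [0.03   0.1016]
0.01 203 [-0.1059  0.0995] [-0.0874  0.1016]
[-0.3272  0.0689  0.1689]
```

View pics/w2.png

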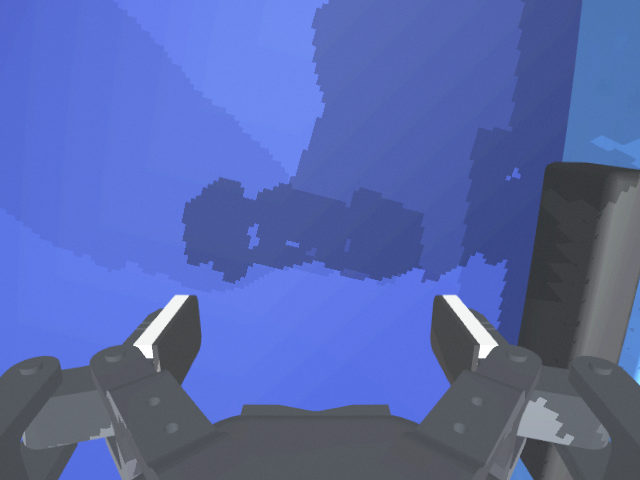

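The wrist view shows the open right finger at about (500, 340), with the black pull just beyond it at (575, 260). I push the drawer gently.

>>> carry_out --targets '[{"xyz": [0, 0.08, 0.01], "twist": 0}, {"xyz": [0, 0.14, 0.01], "twist": 0}, {"xyz": [0, 0.2, 0.01], "twist": 0}, {"xyz": [-0.01, 0.27, 0.01], "twist": 0}, {"xyz": [-0.01, 0.34, 0.01], "twist": 0}]'

```text
clock: 5.03
tool_pos: [0.4781, -0.1142, 0.0318]
eef_rot: [[-0.251, 0.968, -0.001], [0.968, 0.251, 0.001], [0.001, -0.001, -1.0]]
force: [-3.3, -0.1, 0.7]
grip_width: 1.003
grasp_force: 1.6
```

>>> carry_out --targets '[{"xyz": [0, 0.02, 0], "twist": 0}, {"xyz": [0, 0.04, 0], "twist": 0}, {"xyz": [0, 0.06, 0], "twist": 0}, {"xyz": [0, 0.06, 0], "twist": 0}]'

```text
clock: 5.52
tool_pos: [0.4928, -0.1112, 0.0311]
eef_rot: [[-0.25, 0.968, 0.001], [0.968, 0.25, -0.0], [-0.0, 0.001, -1.0]]
force: [0.9, -0.3, -0.1]
grip_width: 1.0
grasp_force: 0.0
```

```bash
python3 - <<'E'
from h import *
s=st(); print(s["joints"],s["eef_rot"])
mv([T(-.21,0,.032)])
p=cams.capture("top"); print([(inT(W(p,d["location"])),d["conf"]) for d in cams.spot_point(p,"drawer_pull")])
E
```

```text
t 5.525 testerTCP [-0.2284 -0.0005  0.0311] toolyaw 14.491753272565614 F [ 0.8994 -0.3038 -0.0801] grip 0.9996039131723096 0.0
[  2.1208  35.1151  11.762  117.9758 -14.3749  28.1788  39.0026] [[-0.2502  0.9682  0.0009]
 [ 0.9682  0.2502 -0.0002]
 [-0.0004  0.0008 -1.    ]]
[ 0.5105 -0.1062  0.032 ] -> [ 0.002  0.074 -0.004]
[(array([-0.1711, -0.0042,  0.0467]), 0.85)]
```

>>> carry_out --targets '[{"xyz": [0, 0.012, 0], "twist": 0}, {"xyz": [0, 0.024, 0], "twist": 0}, {"xyz": [0, 0.036, 0], "twist": 0}, {"xyz": [0, 0.036, 0], "twist": 0}]'

```text
clock: 6.12
tool_pos: [0.4991, -0.1096, 0.0309]
eef_rot: [[-0.249, 0.969, -0.003], [0.969, 0.249, -0.0], [0.001, -0.003, -1.0]]
force: [-6.4, -2.7, 4.4]
grip_width: 1.001
grasp_force: 3.5
```

>>> carry_out --targets '[{"xyz": [0, 0.01, 0], "twist": 0}, {"xyz": [0, 0.02, 0], "twist": 0}, {"xyz": [0, 0.02, 0], "twist": 0}]'

```text
clock: 6.5
tool_pos: [0.5052, -0.108, 0.0309]
eef_rot: [[-0.25, 0.968, -0.001], [0.968, 0.25, -0.0], [-0.0, -0.001, -1.0]]
force: [-2.9, -1.5, 0.0]
grip_width: 0.999
grasp_force: 1.4
```

```bash
python3 - <<'E'
from h import *
s=st()
p=cams.capture("top"); print([(inT(W(p,d["location"])),d["conf"]) for d in cams.spot_point(p,"drawer_pull")])
E
```

```text
t 6.5 testerTCP [-0.2156 -0.0005  0.0309] toolyaw 14.45011176556625 F [-2.9048 -1.5371  0.0373] grip 0.9987353324965286 1.4317543432116508
[(array([-0.1572,  0.0004,  0.0435]), 0.85)]
```

>>> carry_out --targets '[{"xyz": [0, 0.006, 0], "twist": 0}, {"xyz": [0, 0.012, 0], "twist": 0}, {"xyz": [0, 0.012, 0], "twist": 0}]'

```text
clock: 6.98
tool_pos: [0.5093, -0.1066, 0.031]
eef_rot: [[-0.251, 0.968, 0.001], [0.968, 0.251, 0.0], [-0.0, 0.001, -1.0]]
force: [-0.8, -0.5, -0.8]
grip_width: 1.0
grasp_force: 0.8
```

>>> carry_out --targets '[{"xyz": [0, 0.005, 0], "twist": 0}, {"xyz": [0, 0.01, 0], "twist": 0}, {"xyz": [0, 0.01, 0], "twist": 0}]'

```text
clock: 7.35
tool_pos: [0.5093, -0.1066, 0.0311]
eef_rot: [[-0.25, 0.968, -0.003], [0.968, 0.25, 0.0], [0.001, -0.003, -1.0]]
force: [-8.9, -1.7, 4.9]
grip_width: 1.0
grasp_force: 4.4
```

```bash
python3 - <<'E'
from h import *
s=st()
p=cams.capture("top"); print([(inT(W(p,d["location"])),d["conf"]) for d in cams.spot_point(p,"drawer_pull")])
E
```

```text
t 7.35 testerTCP [-0.2113 -0.0001  0.0311] toolyaw 14.450217985833728 F [-8.8593 -1.6977  4.8612] grip 0.9998153429140679 4.421217888593674
[(array([-0.1528, -0.0015,  0.044 ]), 0.57), (array([-0.464 , -0.2123, -0.0007]), 0.54)]
```

The drawer is home: the measured pull is at x = -153 mm, and the last push only raised the force without moving it. I back off and rise. The moves offer no tilt, so I will see what the arm does with its orientation at the edge of its reach.

>>> carry_out --targets '[{"xyz": [0, -0.16, 0], "twist": 0}, {"xyz": [0, -0.2, -0.2], "twist": 0}, {"xyz": [0, -0.2, -0.45], "twist": 0}, {"xyz": [0, -0.2, -0.7], "twist": 0}, {"xyz": [0, -0.2, -0.95], "twist": 0}]'

```text
clock: 8.07
tool_pos: [0.4632, -0.1181, 0.2713]
eef_rot: [[-0.251, 0.968, 0.002], [0.968, 0.251, 0.0], [-0.001, 0.002, -1.0]]
force: [1.7, -0.8, -0.5]
grip_width: 0.995
grasp_force: 0.0
```

>>> carry_out --targets '[{"xyz": [0, 0.22, -0.1], "twist": 0}, {"xyz": [0, 0.44, -0.2], "twist": 0}, {"xyz": [0, 0.66, -0.3], "twist": 0}, {"xyz": [0, 0.88, -0.4], "twist": 0}, {"xyz": [0, 1, -0.5], "twist": 0}]'

```text
clock: 8.7
tool_pos: [0.7072, -0.0536, 0.3935]
eef_rot: [[-0.254, 0.967, 0.001], [0.967, 0.254, 0.001], [0.001, 0.001, -1.0]]
force: [0.7, 0.4, -0.1]
grip_width: 0.998
grasp_force: 0.0
```

>>> carry_out --targets '[{"xyz": [0, 0.22, 0], "twist": 0}, {"xyz": [0, 0.44, 0], "twist": 0}, {"xyz": [0, 0.66, 0], "twist": 0}, {"xyz": [0, 0.88, 0], "twist": 0}, {"xyz": [0, 1, 0], "twist": 0}]'

```text
clock: 9.32
tool_pos: [0.863, 0.0038, 0.3497]
eef_rot: [[-0.252, 0.966, 0.054], [0.968, 0.253, 0.002], [-0.012, 0.052, -0.999]]
force: [0.3, -0.0, -0.7]
grip_width: 1.0
grasp_force: 0.0
```

```bash
python3 - <<'E'
from h import *
s=st(); print(s["joints"],s["eef_rot"],s["tool_pos"])
p=cams.capture("top"); print([(inT(W(p,d["location"])),d["conf"]) for d in cams.spot_point(p,"drawer_pull")])
E
```

```text
t 9.325 testerTCP [0.1587 0.0195 0.3497] toolyaw 14.65155033396616 F [ 0.2812 -0.0246 -0.6818] grip 1.0004043586465066 0.0
[ -2.5785  60.4607  24.37     4.3764 -23.518  112.4576  14.0252] [[-0.2523  0.9662  0.0537]
 [ 0.9676  0.2526  0.0017]
 [-0.0119  0.0524 -0.9986]] [0.863  0.0038 0.3497]
[(array([-0.1524, -0.0043,  0.0466]), 0.71), (array([-0.0897, -0.1196,  0.0766]), 0.31)]
```

It tilts slightly, with j6 at its limit. Higher up the wrist limit should force the fingers forward, so I test whether that tilt grows and stays.

>>> carry_out --targets '[{"xyz": [0, 0, -0.22], "twist": 0}, {"xyz": [0, 0, -0.44], "twist": 0}, {"xyz": [0, 0, -0.66], "twist": 0}, {"xyz": [0, 0, -0.88], "twist": 0}, {"xyz": [0, 0, -1], "twist": 0}]'

```text
clock: 10.05
tool_pos: [0.7764, 0.0019, 0.4977]
eef_rot: [[-0.249, 0.961, 0.117], [0.968, 0.251, 0.001], [-0.029, 0.114, -0.993]]
force: [0.5, 0.2, 0.0]
grip_width: 1.001
grasp_force: 0.0
```

```bash
python3 - <<'E'
from h import *
s=st(); print(s["joints"],s["eef_rot"],s["tool_pos"])
E
```

```text
t 10.05 testerTCP [0.0744 0.039  0.4977] toolyaw 14.632308226896704 F [0.4837 0.1706 0.03  ] grip 1.0008863653180253 0.0
[ -3.4949  44.2812   9.9258  16.6949  -7.9264 112.4889  14.2948] [[-0.2493  0.9613  0.1172]
 [ 0.968   0.251   0.0005]
 [-0.0289  0.1136 -0.9931]] [0.7764 0.0019 0.4977]
```

>>> carry_out --targets '[{"xyz": [0, -0.2, 0.15], "twist": 0}, {"xyz": [0, -0.4, 0.3], "twist": 0}, {"xyz": [0, -0.4, 0.3], "twist": 0}]'

```text
clock: 10.42
tool_pos: [0.6884, -0.0232, 0.4087]
eef_rot: [[-0.25, 0.961, 0.115], [0.968, 0.252, -0.0], [-0.029, 0.112, -0.993]]
force: [0.8, -0.2, -0.5]
grip_width: 1.0
grasp_force: 0.0
```

```bash
python3 - <<'E'
from h import *
s=st(); print(s["joints"],s["eef_rot"],s["tool_pos"])
E
```

```text
t 10.425 testerTCP [-0.0171  0.0364  0.4087] toolyaw 14.670563999269644 F [ 0.7964 -0.2471 -0.5297] grip 0.9999821770574664 0.0
[-5.9991 27.7481 11.3303 62.6586 -5.7073 83.4449 18.6537] [[-0.25    0.9614  0.1154]
 [ 0.9678  0.2517 -0.0002]
 [-0.0292  0.1116 -0.9933]] [ 0.6884 -0.0232  0.4087]
```

The tilt stays, so I can build it up by pressing against the upper reach at the tester's azimuth. I also turn the tool so that it tilts about its closing axis.

>>> carry_out --targets '[{"xyz": [0.16, 0, -0.1], "twist": -0.2}, {"xyz": [0.32, 0, -0.2], "twist": -0.4}, {"xyz": [0.48, 0, -0.3], "twist": -0.6}, {"xyz": [0.64, 0, -0.4], "twist": -0.8}, {"xyz": [0.8, 0, -0.5], "twist": -1}]'

```text
clock: 11.05
tool_pos: [0.6249, 0.1715, 0.529]
eef_rot: [[-0.699, 0.706, 0.115], [0.71, 0.704, 0.0], [-0.081, 0.081, -0.993]]
force: [0.2, 1.7, -0.6]
grip_width: 0.996
grasp_force: 0.0
```

>>> carry_out --targets '[{"xyz": [0, 0, -0.2], "twist": -0.2}, {"xyz": [0, 0, -0.4], "twist": -0.4}, {"xyz": [0, 0, -0.6], "twist": -0.6}, {"xyz": [0, 0, -0.8], "twist": -0.8}, {"xyz": [0, 0, -1], "twist": -1}]'

```text
clock: 11.68
tool_pos: [0.5565, 0.2414, 0.732]
eef_rot: [[-0.91, 0.162, 0.382], [0.217, 0.971, 0.104], [-0.353, 0.177, -0.918]]
force: [1.9, 1.0, 0.4]
grip_width: 0.997
grasp_force: 0.0
```

```bash
cat >> h.py <<'E'
def full():
    s=st(); z=np.array(s["eef_rot"])[:,2]
    print("pos",s["tool_pos"],"q",s["joints"],"tilt",np.degrees(np.arccos(-z[2])),"az",np.degrees(np.arctan2(z[1],z[0])));print(s["eef_rot"]); return s
E
python3 - <<'E'
from h import *
full()
E
```

```text
t 11.675 testerTCP [-0.0796  0.3254  0.732 ] toolyaw 80.51198865541897 F [1.924  0.9609 0.4082] grip 0.9973240635649709 0.0
pos [0.5565 0.2414 0.732 ] q [-44.7414  23.2362  52.5183  26.3945 -27.0426 112.459   64.0199] tilt 23.298976396686296 az 15.26153236232387
[[-0.91    0.1622  0.3816]
 [ 0.2167  0.9707  0.1041]
 [-0.3535  0.1774 -0.9185]]
```

>>> carry_out --targets '[{"xyz": [-0.06, 0.03, -0.16], "twist": -0.2}, {"xyz": [-0.12, 0.06, -0.32], "twist": -0.4}, {"xyz": [-0.17, 0.08, -0.45], "twist": -0.6}, {"xyz": [-0.21, 0.11, -0.55], "twist": -0.9}, {"xyz": [-0.21, 0.11, -0.55], "twist": -0.9}]'

```text
clock: 12.3
tool_pos: [0.53, 0.2308, 0.7729]
eef_rot: [[-0.858, -0.275, 0.434], [-0.242, 0.962, 0.13], [-0.453, 0.006, -0.891]]
force: [1.0, -0.2, 1.1]
grip_width: 0.999
grasp_force: 0.0
```

```bash
python3 - <<'E'
from h import *
full()
E
```

```text
t 12.3 testerTCP [-0.1079  0.3218  0.7729] toolyaw 105.9440253465854 F [ 1.0077 -0.2032  1.1222] grip 0.999173287222852 0.0
pos [0.53   0.2308 0.7729] q [-36.6337  17.749   20.3632  23.6421  -5.6259 112.4944  83.8223] tilt 26.943042362868557 az 16.657957511413628
[[-0.858  -0.2747  0.4341]
 [-0.2421  0.9615  0.1299]
 [-0.4531  0.0063 -0.8915]]
```

>>> carry_out --targets '[{"xyz": [-0.09, -0.03, -0.18], "twist": 0}, {"xyz": [-0.18, -0.06, -0.36], "twist": 0}, {"xyz": [-0.27, -0.1, -0.54], "twist": 0}, {"xyz": [-0.36, -0.13, -0.72], "twist": 0}, {"xyz": [-0.36, -0.13, -0.72], "twist": 0}]'

```text
clock: 12.92
tool_pos: [0.5089, 0.1898, 0.8102]
eef_rot: [[-0.828, -0.277, 0.488], [-0.233, 0.961, 0.149], [-0.511, 0.009, -0.86]]
force: [-0.3, 0.8, -0.1]
grip_width: 1.001
grasp_force: 0.0
```

```bash
python3 - <<'E'
from h import *
full()
E
```

```text
t 12.925 testerTCP [-0.1384  0.2872  0.8102] toolyaw 106.05923755660703 F [-0.304   0.7667 -0.0795] grip 1.001024866662093 0.0
pos [0.5089 0.1898 0.8102] q [-34.103   13.9717  20.0216  23.4231  -5.7087 112.4951  86.3343] tilt 30.70729223719212 az 16.974418160663944
[[-0.8276 -0.2766  0.4884]
 [-0.2332  0.9609  0.1491]
 [-0.5106  0.0095 -0.8598]]
```

>>> carry_out --targets '[{"xyz": [-0.04, -0.03, -0.24], "twist": 0}, {"xyz": [-0.08, -0.06, -0.48], "twist": 0}, {"xyz": [-0.1, -0.1, -0.72], "twist": 0}, {"xyz": [-0.12, -0.1, -0.97], "twist": 0}, {"xyz": [-0.12, -0.1, -0.97], "twist": 0}]'

```text
clock: 13.55
tool_pos: [0.4286, 0.1401, 0.8524]
eef_rot: [[-0.793, -0.278, 0.543], [-0.222, 0.96, 0.168], [-0.568, 0.012, -0.823]]
force: [-0.8, -0.7, -0.3]
grip_width: 1.002
grasp_force: 0.0
```

>>> carry_out --targets '[{"xyz": [-0.04, -0.03, -0.24], "twist": 0}, {"xyz": [-0.08, -0.06, -0.48], "twist": 0}, {"xyz": [-0.1, -0.1, -0.72], "twist": 0}, {"xyz": [-0.12, -0.1, -0.97], "twist": 0}, {"xyz": [-0.12, -0.1, -0.97], "twist": 0}]'

```text
clock: 14.18
tool_pos: [0.3916, 0.108, 0.874]
eef_rot: [[-0.765, -0.284, 0.578], [-0.213, 0.959, 0.19], [-0.608, 0.022, -0.794]]
force: [1.2, -0.6, 0.2]
grip_width: 0.996
grasp_force: 0.0
```

```bash
python3 - <<'E'
from h import *
full()
E
```

```text
t 14.175 testerTCP [-0.2723  0.2369  0.874 ] toolyaw 106.51465913851874 F [ 1.1553 -0.6454  0.1814] grip 0.9958475097436831 0.0
pos [0.3916 0.108  0.874 ] q [-37.1471  -0.1636  17.3535  30.1941   1.0968 112.4906  87.065 ] tilt 37.477973557346964 az 18.191707268404915
[[-0.7649 -0.2842  0.578 ]
 [-0.2126  0.9585  0.19  ]
 [-0.608   0.0224 -0.7936]]
```

>>> carry_out --targets '[{"xyz": [-0.14, -0.1, -0.18], "twist": 0}, {"xyz": [-0.28, -0.2, -0.36], "twist": 0}, {"xyz": [-0.42, -0.3, -0.54], "twist": 0}, {"xyz": [-0.56, -0.4, -0.72], "twist": 0}, {"xyz": [-0.7, -0.5, -0.9], "twist": 0}]'

```text
clock: 14.8
tool_pos: [0.4118, 0.0489, 0.8975]
eef_rot: [[-0.727, -0.277, 0.628], [-0.198, 0.961, 0.194], [-0.657, 0.017, -0.753]]
force: [0.1, -0.0, -0.1]
grip_width: 1.003
grasp_force: 0.0
```

>>> carry_out --targets '[{"xyz": [-0.14, -0.1, -0.18], "twist": 0}, {"xyz": [-0.28, -0.2, -0.36], "twist": 0}, {"xyz": [-0.42, -0.3, -0.54], "twist": 0}, {"xyz": [-0.56, -0.4, -0.72], "twist": 0}, {"xyz": [-0.7, -0.5, -0.9], "twist": 0}]'

```text
clock: 15.42
tool_pos: [0.4195, -0.015, 0.9178]
eef_rot: [[-0.685, -0.269, 0.677], [-0.185, 0.963, 0.196], [-0.705, 0.009, -0.709]]
force: [0.7, -0.1, 0.0]
grip_width: 1.0
grasp_force: 0.0
```

```bash
python3 - <<'E'
from h import *
full()
E
```

```text
t 15.425 testerTCP [-0.2757  0.1108  0.9178] toolyaw 105.5969729566412 F [ 0.7345 -0.0809  0.0261] grip 1.0004283397917322 0.0
pos [ 0.4195 -0.015   0.9178] q [ 55.1971   5.2352 -58.5839  20.9481  -6.2624 112.4919  99.174 ] tilt 44.82982635492707 az 16.104491137729287
[[-0.6848 -0.2689  0.6773]
 [-0.1847  0.9631  0.1956]
 [-0.7049  0.0088 -0.7092]]
```

The tilt is 45°, azimuth 16° against the wanted 14.3°, and the closing axis lies along the tester's y. I shut the fingers and descend towards a point in front of the guard.

```bash
python3 - <<'E'
from h import *
mv([T(-.27,.05,.7),T(-.26,-.0,.5),T(-.26,-.068,.25)])
E
```

```text
[ 0.44   -0.0725  0.7   ] -> [ 0.6   -0.251  0.628]
[ 0.4621 -0.1185  0.5   ] -> [ 1.138 -0.459  1.22 ]
[ 0.4789 -0.1844  0.25  ] -> [ 1.846 -0.74   1.923]
```

>>> carry_out --targets '[{"xyz": [0.15, -0.06, 0.15], "twist": 0}, {"xyz": [0.3, -0.12, 0.31], "twist": 0.05}, {"xyz": [0.45, -0.18, 0.47], "twist": 0.05}, {"xyz": [0.6, -0.25, 0.63], "twist": 0.05}, {"xyz": [0.7, -0.29, 0.74], "twist": 0.05}]' --fingers 0

```text
clock: 16.05
tool_pos: [0.4358, -0.0721, 0.7075]
eef_rot: [[-0.694, -0.237, 0.68], [-0.148, 0.971, 0.188], [-0.705, 0.03, -0.709]]
force: [0.6, -0.5, 0.5]
grip_width: -0.001
grasp_force: 0.0
```

```bash
python3 - <<'E'
from h import *
full()
mv([T(-.26,-.0,.5),T(-.26,-.068,.25)])
E
```

```text
t 16.05 testerTCP [-0.274   0.0515  0.7075] toolyaw 103.74483439017048 F [ 0.6011 -0.4787  0.4851] grip -0.0008562188405832169 0.0
pos [ 0.4358 -0.0721  0.7075] q [ 76.5083 -13.0808 -28.9463  78.6074 -44.9604  87.6533 141.4034] tilt 44.85139042587367 az 15.487624309234903
[[-0.694  -0.2375  0.6797]
 [-0.1478  0.9709  0.1883]
 [-0.7046  0.0302 -0.7089]]
[ 0.4621 -0.1185  0.5   ] -> [ 0.539 -0.23   0.625]
[ 0.4789 -0.1844  0.25  ] -> [ 1.236 -0.533  1.33 ]
```

>>> carry_out --targets '[{"xyz": [0.13, -0.05, 0.15], "twist": 0}, {"xyz": [0.27, -0.11, 0.31], "twist": 0}, {"xyz": [0.4, -0.17, 0.47], "twist": 0}, {"xyz": [0.54, -0.23, 0.62], "twist": 0}, {"xyz": [0.54, -0.23, 0.62], "twist": 0}]'

```text
clock: 16.68
tool_pos: [0.4618, -0.1113, 0.5005]
eef_rot: [[-0.695, -0.251, 0.674], [-0.155, 0.967, 0.2], [-0.702, 0.035, -0.711]]
force: [-0.6, 0.1, 1.1]
grip_width: 0.001
grasp_force: 0.0
```

```bash
python3 - <<'E'
from h import *
full()
mv([T(-.26,-.068,.25)])
E
```

```text
t 16.675 testerTCP [-0.2584  0.007   0.5005] toolyaw 104.53635475824663 F [-0.5777  0.115   1.1484] grip 0.0011809569383177078 0.0
pos [ 0.4618 -0.1113  0.5005] q [ 67.5743  -9.4272 -26.3867 108.2683 -47.465   61.3231 161.0074] tilt 44.64398052532211 az 16.557020229235054
[[-0.6953 -0.2508  0.6736]
 [-0.155   0.9674  0.2002]
 [-0.7018  0.0348 -0.7115]]
[ 0.4789 -0.1844  0.25  ] -> [ 0.701 -0.335  0.7  ]
```

>>> carry_out --targets '[{"xyz": [0.12, -0.05, 0.12], "twist": 0}, {"xyz": [0.24, -0.11, 0.24], "twist": 0}, {"xyz": [0.36, -0.17, 0.36], "twist": 0}, {"xyz": [0.48, -0.23, 0.48], "twist": 0}, {"xyz": [0.48, -0.23, 0.48], "twist": 0}]'

```text
clock: 17.3
tool_pos: [0.4627, -0.1384, 0.4444]
eef_rot: [[-0.667, -0.247, 0.703], [-0.161, 0.969, 0.188], [-0.728, 0.012, -0.686]]
force: [-0.7, 0.2, -0.3]
grip_width: 0.005
grasp_force: 0.0
```

```bash
python3 - <<'E'
from h import *
full()
mv([T(-.26,-.068,.25)])
p=cams.capture("top"); cv2.imwrite("pics/t3.png",p["image"][:,:,::-1])
E
```

```text
t 17.3 testerTCP [-0.2643 -0.0194  0.4444] toolyaw 104.32121298599795 F [-0.695   0.2483 -0.2917] grip 0.005157500697213958 0.0
pos [ 0.4627 -0.1384  0.4444] q [ 13.2199  -7.1521  21.8261 116.7391 -46.0019  46.7941 165.2546] tilt 46.7106319492188 az 14.99494456260682
[[-0.6667 -0.2473  0.7031]
 [-0.1608  0.9688  0.1883]
 [-0.7278  0.0125 -0.6857]]
[ 0.4789 -0.1844  0.25  ] -> [ 0.553 -0.204  0.544]
```

View pics/t3.png

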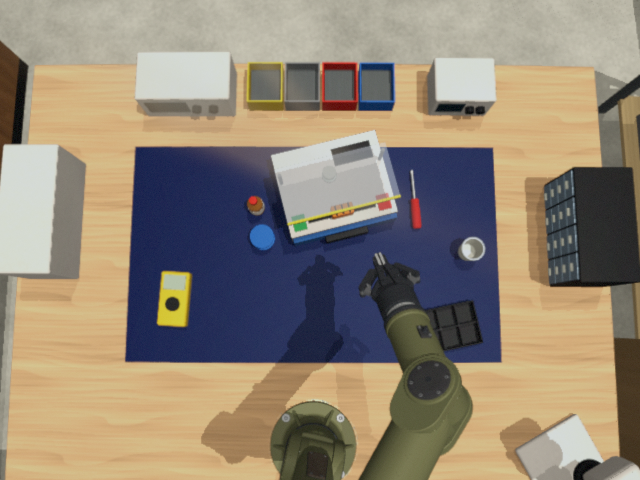

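The top view shows the drawer shut, the grip at about (343, 211) mid-slide and the tool above the right front. Joint 7 is at its limit, so I give the tool a half turn here.

>>> carry_out --targets '[{"xyz": [0, 0, 0], "twist": 0.33}, {"xyz": [0, 0, 0], "twist": 0.67}, {"xyz": [0, 0, 0], "twist": 1}]'

```text
clock: 17.73
tool_pos: [0.4627, -0.1376, 0.4439]
eef_rot: [[-0.702, 0.123, 0.702], [0.35, 0.918, 0.189], [-0.621, 0.378, -0.687]]
force: [0.0, -0.5, 0.3]
grip_width: -0.0
grasp_force: 0.0
```

>>> carry_out --targets '[{"xyz": [0, 0, 0], "twist": 0.33}, {"xyz": [0, 0, 0], "twist": 0.67}, {"xyz": [0, 0, 0], "twist": 1}]'

```text
clock: 18.1
tool_pos: [0.4626, -0.138, 0.4439]
eef_rot: [[-0.546, 0.458, 0.702], [0.762, 0.62, 0.188], [-0.349, 0.638, -0.687]]
force: [0.6, -0.4, -0.3]
grip_width: 0.003
grasp_force: 0.0
```

>>> carry_out --targets '[{"xyz": [0, 0, 0], "twist": 0.33}, {"xyz": [0, 0, 0], "twist": 0.67}, {"xyz": [0, 0, 0], "twist": 1}]'

```text
clock: 18.48
tool_pos: [0.4626, -0.1379, 0.4439]
eef_rot: [[-0.244, 0.669, 0.702], [0.97, 0.156, 0.188], [0.017, 0.727, -0.687]]
force: [0.6, 0.0, 0.7]
grip_width: -0.001
grasp_force: 0.0
```

>>> carry_out --targets '[{"xyz": [0, 0, 0], "twist": 0.33}, {"xyz": [0, 0, 0], "twist": 0.67}, {"xyz": [0, 0, 0], "twist": 1}]'

```text
clock: 18.85
tool_pos: [0.4626, -0.138, 0.4439]
eef_rot: [[0.124, 0.701, 0.702], [0.918, -0.35, 0.188], [0.378, 0.621, -0.687]]
force: [0.1, -0.4, -0.8]
grip_width: -0.001
grasp_force: 0.0
```

>>> carry_out --targets '[{"xyz": [0, 0, 0], "twist": 0.33}, {"xyz": [0, 0, 0], "twist": 0.67}, {"xyz": [0, 0, 0], "twist": 1}]'

```text
clock: 19.23
tool_pos: [0.4626, -0.1379, 0.4439]
eef_rot: [[0.458, 0.546, 0.702], [0.62, -0.762, 0.188], [0.638, 0.349, -0.687]]
force: [0.4, 0.0, -0.1]
grip_width: 0.0
grasp_force: 0.0
```

>>> carry_out --targets '[{"xyz": [0, 0, 0], "twist": 0.33}, {"xyz": [0, 0, 0], "twist": 0.67}, {"xyz": [0, 0, 0], "twist": 1}]'

```text
clock: 19.6
tool_pos: [0.4627, -0.1379, 0.4438]
eef_rot: [[0.669, 0.244, 0.702], [0.156, -0.97, 0.188], [0.727, -0.017, -0.687]]
force: [0.7, -0.1, 0.1]
grip_width: -0.001
grasp_force: 0.0
```

```bash
python3 - <<'E'
from h import *
full()
mv([T(-.26,-.068,.25)])
E
```

```text
t 19.6 testerTCP [-0.2642 -0.0189  0.4438] toolyaw -75.8863622631843 F [ 0.7413 -0.1016  0.0634] grip -0.0014566944539213965 0.0
pos [ 0.4627 -0.1379  0.4438] q [ 31.2969  -6.3052   6.3783 116.6235 -48.8667  49.0981 -12.0011] tilt 46.61332737647778 az 15.011562744211073
[[ 0.6692  0.2438  0.7019]
 [ 0.1558 -0.9697  0.1882]
 [ 0.7265 -0.0166 -0.6869]]
[ 0.4789 -0.1844  0.25  ] -> [-0.549  0.209  0.543]
```

>>> carry_out --targets '[{"xyz": [-0.13, 0.05, 0.13], "twist": 0}, {"xyz": [-0.27, 0.1, 0.27], "twist": 0}, {"xyz": [-0.41, 0.15, 0.41], "twist": 0}, {"xyz": [-0.55, 0.21, 0.54], "twist": 0}, {"xyz": [-0.55, 0.21, 0.54], "twist": 0}]'

```text
clock: 20.23
tool_pos: [0.478, -0.1865, 0.2463]
eef_rot: [[0.672, 0.245, 0.699], [0.156, -0.969, 0.19], [0.724, -0.018, -0.689]]
force: [0.7, 0.3, 0.6]
grip_width: -0.001
grasp_force: 0.0
```

```bash
python3 - <<'E'
from h import *
full()
mv([T(-.185,-.07,.19),T(-.097,-.07,.100)])
p=cams.capture("wrist"); cv2.imwrite("pics/w4.png",p["image"][:,:,::-1])
for l in ["lock_grip","guard_edge","green_tile","red_tile"]: print(l,[(inT(W(p,d["location"])),d["conf"]) for d in cams.spot_point(p,l)[:2]])
hsv=cv2.cvtColor(p["image"],cv2.COLOR_RGB2HSV)
o=cams.outline_of(p,"lock_grip")
if o: c=cloud(p,o[0]["mask"]); t=np.array([inT(q) for q in c]); print(o[0]["conf"],len(t),np.percentile(t,[3,50,97],axis=0))
E
```

```text
t 20.225 testerTCP [-0.2614 -0.0698  0.2463] toolyaw -75.80634692187112 F [0.7386 0.3106 0.567 ] grip -0.0008551255534383021 0.0
pos [ 0.478  -0.1865  0.2463] q [ 35.0889  13.401   10.3306 133.3069 -84.1855  41.3735  39.8038] tilt 46.41209425171908 az 15.201890225173123
[[ 0.6718  0.2452  0.699 ]
 [ 0.1561 -0.9693  0.1899]
 [ 0.7241 -0.0185 -0.6895]]
[ 0.552  -0.1678  0.19  ] -> [0.047 0.004 0.377]
[ 0.6373 -0.1461  0.1   ] -> [0.03 0.01 0.88]
lock_grip [(array([-0.0896,  0.0007,  0.0982]), 0.75)]
guard_edge [(array([-0.1019, -0.0004,  0.1728]), 0.73)]
green_tile [(array([-0.0889,  0.1225,  0.0799]), 0.84)]
red_tile [(array([-0.0906, -0.1164,  0.0775]), 0.75)]
0.94 3526 [[-0.1032 -0.0302  0.0841]
 [-0.1011 -0.0025  0.1202]
 [-0.0764  0.0265  0.1263]]
```

View pics/w4.png

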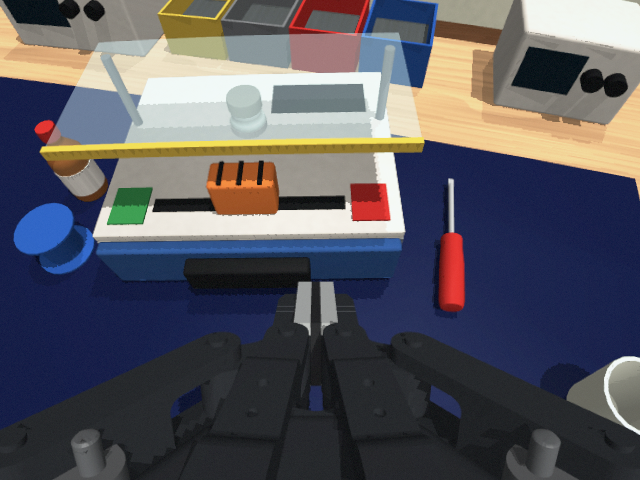

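The wrist view is clear: the grip is at (243, 188), green tile at (130, 205), red tile at (370, 200), guard edge at about row 148, and the drawer is shut. The network points match the expected tester coordinates. I go in halfway and check.

>>> carry_out --targets '[{"xyz": [0.01, 0, 0.12], "twist": 0}, {"xyz": [0.03, 0, 0.24], "twist": 0}, {"xyz": [0.04, 0, 0.36], "twist": 0}, {"xyz": [0.04, 0, 0.46], "twist": 0}, {"xyz": [0.04, 0, 0.46], "twist": 0}]'

```text
clock: 21.15
tool_pos: [0.5703, -0.1751, 0.1993]
eef_rot: [[0.686, 0.271, 0.675], [0.166, -0.962, 0.218], [0.708, -0.038, -0.705]]
force: [-0.8, -0.4, -0.3]
grip_width: 0.001
grasp_force: 0.0
```

```bash
python3 - <<'E'
from h import *
full()
mv([T(-.13,-.07,.134),T(-.098,-.07,.101)])
E
```

```text
t 21.15 testerTCP [-0.169  -0.0815  0.1993] toolyaw -74.25911963272674 F [-0.761  -0.4098 -0.3046] grip 0.0014303108156056832 0.0
pos [ 0.5703 -0.1751  0.1993] q [ 67.7223  28.8166 -48.6573 126.4166 -87.1727  10.1719  38.2226] tilt 45.1848904882921 az 17.88151448864716
[[ 0.6861  0.2711  0.6751]
 [ 0.1657 -0.9618  0.2178]
 [ 0.7084 -0.0376 -0.7048]]
[ 0.6053 -0.1542  0.134 ] -> [-0.075 -0.032  0.297]
[ 0.6363 -0.1463  0.101 ] -> [-0.079 -0.024  0.48 ]
```

Joints 5 and 6 are at their limits because the elbow is on the wrong side. I retreat and come in from the left, so that joint 5 goes positive, where it has range.

```bash
python3 - <<'E'
from h import *
mv([T(-.27,-.07,.35),T(-.27,.05,.4)])
E
```

```text
[ 0.4697 -0.1888  0.35  ] -> [ 0.141 -0.079 -0.709]
[ 0.44   -0.0725  0.4   ] -> [ 0.279 -0.566 -0.828]
```

>>> carry_out --targets '[{"xyz": [0.02, -0.02, -0.2], "twist": 0}, {"xyz": [0.06, -0.04, -0.4], "twist": 0}, {"xyz": [0.12, -0.12, -0.6], "twist": 0}, {"xyz": [0.2, -0.3, -0.73], "twist": 0}, {"xyz": [0.28, -0.5, -0.82], "twist": 0}]'

```text
clock: 21.78
tool_pos: [0.4433, -0.0876, 0.3979]
eef_rot: [[0.691, 0.265, 0.672], [0.168, -0.964, 0.207], [0.703, -0.031, -0.711]]
force: [0.1, 1.0, 2.0]
grip_width: 0.001
grasp_force: 0.0
```

>>> carry_out --targets '[{"xyz": [0, -0.22, 0], "twist": 0}, {"xyz": [0, -0.44, 0], "twist": 0}, {"xyz": [0, -0.66, 0], "twist": 0}, {"xyz": [0, -0.88, 0], "twist": 0}, {"xyz": [0, -1, 0], "twist": 0}]'

```text
clock: 22.4
tool_pos: [0.4302, 0.0151, 0.3827]
eef_rot: [[0.708, 0.263, 0.655], [0.168, -0.964, 0.206], [0.686, -0.036, -0.727]]
force: [-0.7, -0.9, -0.2]
grip_width: -0.0
grasp_force: 0.0
```

```bash
python3 - <<'E'
from h import *
full()
mv([T(-.27,.3,.42),T(-.27,.3,.3)])
E
```

```text
t 22.4 testerTCP [-0.2579  0.1374  0.3827] toolyaw -74.72983098207861 F [-0.7345 -0.9254 -0.186 ] grip -0.00042794328683503296 0.0
pos [0.4302 0.0151 0.3827] q [ 15.7465 -13.5879  -4.5833 129.629  -41.9413  30.9445 -34.3669] tilt 43.36898814337857 az 17.43984211319674
[[ 0.7082  0.2632  0.6551]
 [ 0.1679 -0.9641  0.2058]
 [ 0.6858 -0.0357 -0.7269]]
[0.3783 0.1697 0.42  ] -> [ 0.059 -0.656 -0.117]
[0.3783 0.1697 0.3   ] -> [-0.27  -0.639  0.232]
```

```bash
python3 - <<'E'
from h import *
mv([[.45,.2,.45],[.42,.32,.42]])
E
```

```text
[0.45 0.2  0.45] -> [ 0.365 -0.702  0.008]
[0.42 0.32 0.42] -> [ 0.278 -1.192  0.116]
```

>>> carry_out --targets '[{"xyz": [0.12, -0.18, 0], "twist": 0}, {"xyz": [0.24, -0.36, 0], "twist": 0}, {"xyz": [0.34, -0.54, 0], "twist": 0}, {"xyz": [0.34, -0.75, 0.03], "twist": 0}, {"xyz": [0.3, -0.96, 0.06], "twist": 0}]'

```text
clock: 23.02
tool_pos: [0.4325, 0.2539, 0.4341]
eef_rot: [[0.706, 0.265, 0.656], [0.168, -0.964, 0.208], [0.688, -0.037, -0.725]]
force: [0.3, 0.5, -0.2]
grip_width: 0.001
grasp_force: 0.0
```

```bash
python3 - <<'E'
from h import *
full()
mv([[.42,.32,.42],[.42,.32,.32]])
E
```

```text
t 23.025 testerTCP [-0.1966  0.3682  0.4341] toolyaw -74.62754437303768 F [ 0.3069  0.4996 -0.2398] grip 0.0005149334362520477 0.0
pos [0.4325 0.2539 0.4341] q [  15.2254  -13.2401  -46.7334  117.8846    3.9199   29.1977 -112.6048] tilt 43.51419663031358 az 17.600516264880277
[[ 0.7065  0.2649  0.6563]
 [ 0.1679 -0.9636  0.2082]
 [ 0.6875 -0.0369 -0.7252]]
[0.42 0.32 0.42] -> [-0.03  -0.266  0.063]
[0.42 0.32 0.32] -> [-0.305 -0.251  0.353]
```

Joint 5 is rising. The flipped wrist needs the other half turn for joint 7, so I turn back by -180° and then go left and down.

>>> carry_out --targets '[{"xyz": [0, -0.1, 0.04], "twist": -0.33}, {"xyz": [0, -0.2, 0.08], "twist": -0.67}, {"xyz": [0, -0.3, 0.1], "twist": -1}]'

```text
clock: 23.4
tool_pos: [0.4289, 0.3292, 0.4168]
eef_rot: [[0.478, 0.585, 0.655], [0.633, -0.747, 0.205], [0.609, 0.316, -0.727]]
force: [0.2, 0.3, -0.7]
grip_width: 0.002
grasp_force: 0.0
```

>>> carry_out --targets '[{"xyz": [0, 0, 0], "twist": -0.33}, {"xyz": [0, 0, 0], "twist": -0.67}, {"xyz": [0, 0, 0], "twist": -1}]'

```text
clock: 23.78
tool_pos: [0.4292, 0.3282, 0.4171]
eef_rot: [[0.122, 0.746, 0.655], [0.921, -0.331, 0.205], [0.37, 0.578, -0.727]]
force: [-0.2, -0.1, -0.0]
grip_width: 0.005
grasp_force: 0.0
```

>>> carry_out --targets '[{"xyz": [0, 0, 0], "twist": -0.33}, {"xyz": [0, 0, 0], "twist": -0.67}, {"xyz": [0, 0, 0], "twist": -1}]'

```text
clock: 24.15
tool_pos: [0.4291, 0.3283, 0.4173]
eef_rot: [[-0.268, 0.707, 0.655], [0.963, 0.174, 0.206], [0.032, 0.686, -0.727]]
force: [-0.2, -0.1, 0.2]
grip_width: -0.001
grasp_force: 0.0
```

>>> carry_out --targets '[{"xyz": [0, 0, 0], "twist": -0.33}, {"xyz": [0, 0, 0], "twist": -0.67}, {"xyz": [0, 0, 0], "twist": -1}]'

```text
clock: 24.52
tool_pos: [0.4291, 0.3282, 0.4175]
eef_rot: [[-0.585, 0.478, 0.655], [0.747, 0.632, 0.206], [-0.315, 0.61, -0.727]]
force: [-0.5, 0.4, 0.3]
grip_width: -0.0
grasp_force: 0.0
```

>>> carry_out --targets '[{"xyz": [0, 0, 0], "twist": -0.33}, {"xyz": [0, 0, 0], "twist": -0.67}, {"xyz": [0, 0, 0], "twist": -1}]'

```text
clock: 24.9
tool_pos: [0.4291, 0.3282, 0.4175]
eef_rot: [[-0.746, 0.121, 0.655], [0.331, 0.921, 0.206], [-0.578, 0.371, -0.727]]
force: [0.3, 0.1, 0.1]
grip_width: -0.001
grasp_force: 0.0
```

>>> carry_out --targets '[{"xyz": [0, 0, 0], "twist": -0.33}, {"xyz": [0, 0, 0], "twist": -0.67}, {"xyz": [0, 0, 0], "twist": -1}]'

```text
clock: 25.28
tool_pos: [0.4291, 0.3281, 0.4176]
eef_rot: [[-0.707, -0.268, 0.655], [-0.173, 0.963, 0.207], [-0.686, 0.032, -0.727]]
force: [0.1, 0.0, 0.3]
grip_width: 0.004
grasp_force: 0.0
```

```bash
python3 - <<'E'
from h import *
full()
mv([[.46,.36,.36],[.46,.36,.28]])
E
```

```text
t 25.275 testerTCP [-0.1816  0.4409  0.4176] toolyaw 105.53434202253852 F [0.1367 0.0321 0.3387] grip 0.0037219729909735576 0.0
pos [0.4291 0.3281 0.4176] q [ -1.202   -3.7444 -51.0627 115.3403  37.1998  35.8008  27.0526] tilt 43.38667272188222 az 17.500490879298763
[[-0.7065 -0.2677  0.6551]
 [-0.1733  0.963   0.2066]
 [-0.6862  0.0324 -0.7267]]
[0.46 0.36 0.36] -> [0.049 0.082 0.275]
[0.46 0.36 0.28] -> [0.268 0.072 0.507]
```

>>> carry_out --targets '[{"xyz": [0.09, 0, 0.11], "twist": 0}, {"xyz": [0.18, 0, 0.22], "twist": 0}, {"xyz": [0.28, 0, 0.34], "twist": 0}, {"xyz": [0.37, 0, 0.45], "twist": 0}, {"xyz": [0.46, 0, 0.56], "twist": 0}]'

```text
clock: 25.9
tool_pos: [0.4394, 0.3381, 0.2362]
eef_rot: [[-0.708, -0.264, 0.655], [-0.167, 0.964, 0.208], [-0.686, 0.038, -0.726]]
force: [1.1, 0.1, -0.3]
grip_width: -0.002
grasp_force: 0.0
```

```bash
python3 - <<'E'
from h import *
full()
mv([T(-.24,.2,.25),T(-.24,.05,.25),T(-.24,-.07,.245)])
E
```

```text
t 25.9 testerTCP [-0.1691  0.4481  0.2362] toolyaw 105.32818306638345 F [ 1.1372  0.0678 -0.2637] grip -0.0018144875107339597 0.0
pos [0.4394 0.3381 0.2362] q [-13.7484  17.5209 -53.732  133.3451  92.2342  42.5862 -35.5498] tilt 43.420254787550995 az 17.6100003482956
[[-0.7078 -0.2642  0.6551]
 [-0.1672  0.9637  0.2079]
 [-0.6863  0.0377 -0.7263]]
[0.432  0.0802 0.25  ] -> [ 0.155 -0.984 -0.274]
[ 0.4691 -0.0651  0.25  ] -> [ 0.148 -1.584 -0.298]
[ 0.4987 -0.1814  0.245 ] -> [ 0.155 -2.064 -0.302]
```

Joint 5 is now at 92°. I move right, back to the approach point.

>>> carry_out --targets '[{"xyz": [0.0, -0.2, 0], "twist": 0}, {"xyz": [0.0, -0.4, -0.05], "twist": 0}, {"xyz": [0.03, -0.6, -0.1], "twist": 0}, {"xyz": [0.05, -0.8, -0.15], "twist": 0}, {"xyz": [0.06, -0.98, -0.18], "twist": 0}]'

```text
clock: 26.52
tool_pos: [0.4638, 0.1324, 0.2475]
eef_rot: [[-0.71, -0.265, 0.653], [-0.169, 0.964, 0.207], [-0.684, 0.036, -0.729]]
force: [0.3, -0.1, 0.0]
grip_width: -0.002
grasp_force: 0.0
```

```bash
python3 - <<'E'
from h import *
full()
mv([T(-.24,.05,.25),T(-.24,-.07,.245)])
E
```

```text
t 26.525 testerTCP [-0.1963  0.2427  0.2475] toolyaw 105.36745397192007 F [ 0.2531 -0.144   0.0238] grip -0.002340483390552908 0.0
pos [0.4638 0.1324 0.2475] q [ 38.1378   5.8513 -63.1781 142.9572 135.2644  12.5943 -50.758 ] tilt 43.214634205192176 az 17.57566459790392
[[-0.7098 -0.2648  0.6528]
 [-0.1694  0.9636  0.2068]
 [-0.6838  0.0362 -0.7288]]
[ 0.4691 -0.0651  0.25  ] -> [ 0.112 -0.767 -0.157]
[ 0.4987 -0.1814  0.245 ] -> [ 0.12  -1.247 -0.161]
```

```bash
python3 - <<'E'
from h import *
mv([T(-.16,.16,.27),T(-.16,.05,.26),T(-.16,-.0,.25)])
E
```

```text
[0.5194 0.0612 0.27  ] -> [-0.171 -0.33   0.021]
[ 0.5466 -0.0454  0.26  ] -> [-0.149 -0.771  0.033]
[ 0.559  -0.0938  0.25  ] -> [-0.124 -0.972  0.054]
```

>>> carry_out --targets '[{"xyz": [-0.1, -0.17, 0.02], "twist": 0}, {"xyz": [-0.17, -0.35, 0.02], "twist": 0}, {"xyz": [-0.16, -0.55, 0.03], "twist": 0}, {"xyz": [-0.15, -0.77, 0.03], "twist": 0}, {"xyz": [-0.12, -0.97, 0.05], "twist": 0}]'

```text
clock: 27.15
tool_pos: [0.5446, -0.0348, 0.2544]
eef_rot: [[-0.713, -0.265, 0.65], [-0.17, 0.964, 0.206], [-0.681, 0.036, -0.732]]
force: [0.9, 0.2, -0.2]
grip_width: -0.0
grasp_force: 0.0
```

```bash
python3 - <<'E'
from h import *
full()
mv([T(-.15,-.07,.2),T(-.15,-.07,.155),T(-.098,-.07,.101)])
E
```

```text
t 27.15 testerTCP [-0.1593  0.0607  0.2544] toolyaw 105.35655723690691 F [ 0.9075  0.2461 -0.2443] grip -0.00034171618527606575 0.0
pos [ 0.5446 -0.0348  0.2544] q [ 73.5139  24.6799 -80.9152 131.8418  83.8971  10.563   27.7508] tilt 42.97549730657534 az 17.58892334128847
[[-0.7125 -0.2647  0.6498]
 [-0.1701  0.9637  0.206 ]
 [-0.6807  0.0363 -0.7316]]
[ 0.5859 -0.1592  0.2   ] -> [ 0.115 -0.531  0.164]
[ 0.5859 -0.1592  0.155 ] -> [ 0.237 -0.538  0.296]
[ 0.6363 -0.1463  0.101 ] -> [ 0.232 -0.549  0.595]
```

>>> carry_out --targets '[{"xyz": [0.05, -0.15, 0.08], "twist": 0}, {"xyz": [0.1, -0.3, 0.15], "twist": 0}, {"xyz": [0.12, -0.42, 0.17], "twist": 0}, {"xyz": [0.12, -0.53, 0.17], "twist": 0}, {"xyz": [0.12, -0.53, 0.17], "twist": 0}]'

```text
clock: 27.78
tool_pos: [0.5858, -0.1598, 0.1966]
eef_rot: [[-0.715, -0.261, 0.649], [-0.166, 0.965, 0.205], [-0.679, 0.039, -0.733]]
force: [0.4, 0.5, -0.4]
grip_width: 0.001
grasp_force: 0.0
```

```bash
python3 - <<'E'
from h import *
full()
mv([T(-.15,-.07,.155),T(-.098,-.07,.101)])
E
```

```text
t 27.775 testerTCP [-0.1503 -0.0706  0.1966] toolyaw 105.1290841337236 F [ 0.3758  0.5215 -0.4051] grip 0.0006960019987197211 0.0
pos [ 0.5858 -0.1598  0.1966] q [ 75.3729  38.6672 -72.0593 124.7361  77.7075  11.8625  51.4435] tilt 42.87484953072649 az 17.51247573141258
[[-0.7148 -0.2608  0.6489]
 [-0.1661  0.9646  0.2047]
 [-0.6793  0.0386 -0.7328]]
[ 0.5859 -0.1592  0.155 ] -> [ 0.112 -0.004  0.123]
[ 0.6363 -0.1463  0.101 ] -> [ 0.106 -0.016  0.422]
```

It is exactly at the approach point with all joints inside their ranges. I check the clearances.

```bash
python3 - <<'E'
from h import *
p=cams.capture("scene"); cv2.imwrite("pics/s5.png",cv2.resize(p["image"][:,:,::-1][60:360,120:520],(800,600)))
E
```

```text
(no output)
```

View pics/s5.png

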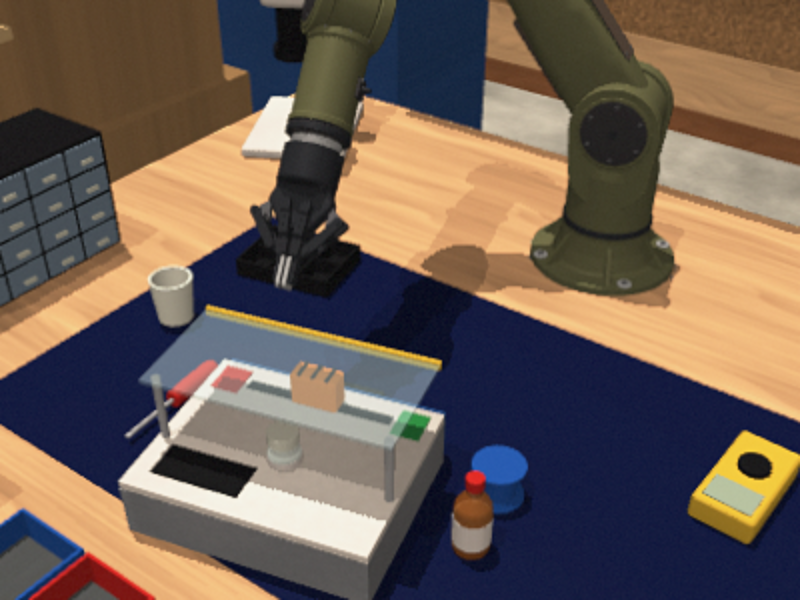

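The picture shows the arm high over the right side, the gripper at crop (290, 250) in front of the guard edge, and nothing near it. I go in under the guard, right of the grip.

>>> carry_out --targets '[{"xyz": [0.11, 0, 0.12], "twist": 0}, {"xyz": [0.11, 0, 0.2], "twist": 0}, {"xyz": [0.11, -0.01, 0.28], "twist": 0}, {"xyz": [0.11, -0.01, 0.34], "twist": 0}, {"xyz": [0.11, -0.02, 0.34], "twist": 0}]'

```text
clock: 28.45
tool_pos: [0.6226, -0.147, 0.1158]
eef_rot: [[-0.713, -0.268, 0.648], [-0.169, 0.963, 0.211], [-0.681, 0.041, -0.732]]
force: [-0.5, 0.9, 0.6]
grip_width: -0.002
grasp_force: 0.0
```

```bash
python3 - <<'E'
from h import *
full()
mv([T(-.098,-.07,.101),T(-.098,-.048,.101),T(-.098,0.012,.101)])
E
```

```text
t 28.45 testerTCP [-0.1115 -0.0673  0.1158] toolyaw 105.53614366206946 F [-0.4863  0.8711  0.5545] grip -0.002128407911945188 0.0
pos [ 0.6226 -0.147   0.1158] q [ 67.8403  51.3011 -70.5992 125.4241 113.1477  21.7939  21.2122] tilt 42.9861081832984 az 18.05369377455362
[[-0.7128 -0.2676  0.6483]
 [-0.1693  0.9627  0.2113]
 [-0.6806  0.0409 -0.7315]]
[ 0.6363 -0.1463  0.101 ] -> [ 0.001 -0.014  0.08 ]
[ 0.6309 -0.125   0.101 ] -> [0.002 0.074 0.083]
[ 0.6161 -0.0669  0.101 ] -> [0.005 0.313 0.094]
```

>>> carry_out --targets '[{"xyz": [0, -0.01, 0.04], "twist": 0}, {"xyz": [0, -0.01, 0.08], "twist": 0}, {"xyz": [0, -0.01, 0.08], "twist": 0}]'

```text
clock: 28.82
tool_pos: [0.6363, -0.1464, 0.1007]
eef_rot: [[-0.713, -0.266, 0.648], [-0.168, 0.963, 0.21], [-0.68, 0.041, -0.732]]
force: [-0.3, 0.3, 0.3]
grip_width: -0.001
grasp_force: 0.0
```

>>> carry_out --targets '[{"xyz": [0, 0.04, 0], "twist": 0}, {"xyz": [0, 0.08, 0], "twist": 0}, {"xyz": [0, 0.12, 0.01], "twist": 0}, {"xyz": [0, 0.16, 0.01], "twist": 0}, {"xyz": [0, 0.16, 0.01], "twist": 0}]'

```text
clock: 29.45
tool_pos: [0.6267, -0.1062, 0.1009]
eef_rot: [[-0.713, -0.268, 0.648], [-0.169, 0.963, 0.212], [-0.681, 0.041, -0.732]]
force: [0.8, -0.3, 0.5]
grip_width: -0.006
grasp_force: 0.0
```

```bash
python3 - <<'E'
from h import *
full()
p=cams.capture("wrist"); cv2.imwrite("pics/w6.png",p["image"][:,:,::-1])
p2=cams.capture("scene")
for q in (p,p2): print([(inT(W(q,d["location"])),d["conf"]) for d in cams.spot_point(q,"lock_grip")[:2]])
mv([T(-.098,-.02,.101),T(-.098,0.012,.101)])
E
```

```text
t 29.45 testerTCP [-0.0974 -0.0287  0.1009] toolyaw 105.55294106772799 F [ 0.8012 -0.2563  0.4834] grip -0.006201827085811595 0.0
pos [ 0.6267 -0.1062  0.1009] q [ 63.9733  55.3742 -74.4999 128.1351 118.407   30.8688  13.8653] tilt 42.98298793204323 az 18.07367905110781
[[-0.7128 -0.2679  0.6481]
 [-0.1694  0.9626  0.2115]
 [-0.6806  0.041  -0.7316]]
[(array([-0.0871,  0.0147,  0.0987]), 0.62)]
[(array([-0.099 , -0.0009,  0.167 ]), 0.73)]
[ 0.624  -0.0979  0.101 ] -> [ 0.002  0.041 -0.   ]
[ 0.6161 -0.0669  0.101 ] -> [0.004 0.169 0.005]
```

View pics/w6.png

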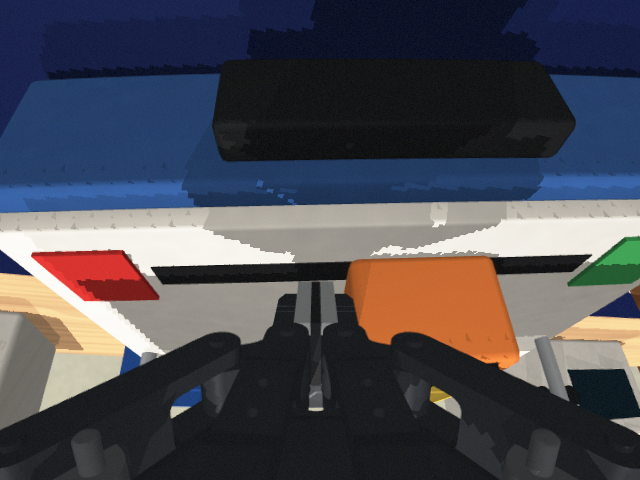

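The view shows the finger against the right side of the orange grip (contact near (350, 300)) with the grip moving towards green. I keep pushing, slowly before the catch.

>>> carry_out --targets '[{"xyz": [0, 0.03, 0], "twist": 0}, {"xyz": [0, 0.06, 0], "twist": 0}, {"xyz": [0, 0.09, 0], "twist": 0}, {"xyz": [0, 0.1, 0], "twist": 0}, {"xyz": [0, 0.11, 0], "twist": 0}]'

```text
clock: 30.28
tool_pos: [0.6197, -0.0809, 0.1019]
eef_rot: [[-0.713, -0.266, 0.648], [-0.169, 0.963, 0.21], [-0.68, 0.04, -0.732]]
force: [0.4, -0.7, -1.6]
grip_width: 0.001
grasp_force: 0.8
```

>>> carry_out --targets '[{"xyz": [0, 0.01, 0], "twist": 0}, {"xyz": [0, 0.02, 0], "twist": 0}, {"xyz": [0, 0.03, 0], "twist": 0}, {"xyz": [0, 0.03, 0], "twist": 0}]'

```text
clock: 30.78
tool_pos: [0.6187, -0.0774, 0.102]
eef_rot: [[-0.714, -0.26, 0.65], [-0.166, 0.965, 0.203], [-0.68, 0.037, -0.732]]
force: [0.4, -10.1, 0.3]
grip_width: -0.001
grasp_force: 4.5
```

```bash
python3 - <<'E'
from h import *
full()
p=cams.capture("wrist")
for q in (p,): print([(inT(W(q,d["location"])),d["conf"]) for d in cams.spot_point(q,"lock_grip")[:2]])
mv([T(-.098,0.012,.101)])
E
```

```text
t 30.775 testerTCP [-0.098   0.0011  0.102 ] toolyaw 105.0507993587975 F [  0.4235 -10.1005   0.2682] grip -0.0012017570564254979 4.502774456705083
pos [ 0.6187 -0.0774  0.102 ] q [ 61.2824  55.585  -76.6027 131.0222 120.7255  36.143    7.8445] tilt 42.927306812017356 az 17.30740842413313
[[-0.714  -0.2595  0.6502]
 [-0.1662  0.965   0.2026]
 [-0.6801  0.0366 -0.7322]]
[(array([-0.0891,  0.0458,  0.0995]), 0.7), (array([-0.1583, -0.0001,  0.0461]), 0.18)]
[ 0.6161 -0.0669  0.101 ] -> [0.003 0.043 0.005]
```

On the catch at 10 N. I continue in small steps.

>>> carry_out --targets '[{"xyz": [0, 0.007, 0], "twist": 0}, {"xyz": [0, 0.014, 0], "twist": 0}, {"xyz": [0, 0.014, 0], "twist": 0}]'

```text
clock: 31.25
tool_pos: [0.6175, -0.0731, 0.1021]
eef_rot: [[-0.714, -0.261, 0.65], [-0.166, 0.965, 0.205], [-0.68, 0.038, -0.732]]
force: [1.9, -5.4, -2.0]
grip_width: 0.004
grasp_force: 3.1
```

>>> carry_out --targets '[{"xyz": [0, 0.007, 0], "twist": 0}, {"xyz": [0, 0.014, 0], "twist": 0}, {"xyz": [0, 0.014, 0], "twist": 0}]'

```text
clock: 31.62
tool_pos: [0.616, -0.0678, 0.1024]
eef_rot: [[-0.713, -0.265, 0.649], [-0.168, 0.964, 0.208], [-0.68, 0.04, -0.732]]
force: [0.6, -5.4, -1.0]
grip_width: -0.0
grasp_force: 2.5
```

```bash
python3 - <<'E'
from h import *
st()
p=cams.capture("wrist")
for q in (p,): print([(inT(W(q,d["location"])),d["conf"]) for d in cams.spot_point(q,"lock_grip")[:2]])
E
```

```text
t 31.625 testerTCP [-0.0982  0.0112  0.1024] toolyaw 105.36202338681777 F [ 0.5507 -5.3729 -0.9539] grip -0.0004763806148950877 2.526972843334079
[(array([-0.0922,  0.0542,  0.1   ]), 0.55)]
```

>>> carry_out --targets '[{"xyz": [0, 0.005, 0], "twist": 0}, {"xyz": [0, 0.01, 0], "twist": 0}, {"xyz": [0, 0.01, 0], "twist": 0}]'

```text
clock: 32.1
tool_pos: [0.616, -0.0675, 0.1025]
eef_rot: [[-0.714, -0.261, 0.65], [-0.167, 0.965, 0.204], [-0.68, 0.037, -0.732]]
force: [0.3, -9.9, 1.2]
grip_width: -0.006
grasp_force: 5.1
```

```bash
python3 - <<'E'
from h import *
st()
p=cams.capture("wrist")
for q in (p,): print([(inT(W(q,d["location"])),d["conf"]) for d in cams.spot_point(q,"lock_grip")[:2]])
E
```

```text
t 32.1 testerTCP [-0.0982  0.0114  0.1025] toolyaw 105.13342419332118 F [ 0.2832 -9.9376  1.2329] grip -0.005804208881879652 5.059904269737672
[(array([-0.0888,  0.0572,  0.0979]), 0.81)]
```

The grip is at the hard stop: the position holds while the force rises, and the grip measures y ≈ +55 mm. I back off sideways and withdraw along the tool.

>>> carry_out --targets '[{"xyz": [0, -0.04, 0], "twist": 0}, {"xyz": [0, -0.1, 0], "twist": 0}, {"xyz": [0, -0.12, -0.12], "twist": 0}, {"xyz": [0, -0.12, -0.3], "twist": 0}, {"xyz": [0, -0.12, -0.5], "twist": 0}]'

```text
clock: 32.83
tool_pos: [0.5411, -0.1181, 0.1936]
eef_rot: [[-0.712, -0.269, 0.648], [-0.168, 0.962, 0.215], [-0.681, 0.044, -0.731]]
force: [-1.8, -1.1, 0.5]
grip_width: -0.0
grasp_force: 0.0
```

```bash
python3 - <<'E'
from h import *
full()
p=cams.capture("wrist"); q2=cams.capture("top"); cv2.imwrite("pics/t7.png",q2["image"][:,:,::-1])
for q in (p,q2):
  for l in ["lock_grip","drawer_pull","spool","flux","driver","tip_cup","parts_tray","meter","jar"]: print(l,[(W(q,d["location"]),inT(W(q,d["location"])),round(d["conf"],2)) for d in cams.spot_point(q,l)[:1]])
E
```

```text
t 32.825 testerTCP [-0.1833 -0.0191  0.1936] toolyaw 105.63598253089164 F [-1.8377 -1.1034  0.4606] grip -1.8146535542217047e-05 0.0
pos [ 0.5411 -0.1181  0.1936] q [ 77.1511  36.2502 -75.8657 132.7091 103.5351  11.9844  22.0401] tilt 43.06490591430079 az 18.33649280458442
[[-0.7123 -0.2693  0.6482]
 [-0.1682  0.9621  0.2148]
 [-0.6814  0.044  -0.7306]]
lock_grip [(array([ 0.6129, -0.0214,  0.0981]), array([-0.0898,  0.0568,  0.0981]), 0.64)]
drawer_pull [(array([ 0.5603, -0.0942,  0.0482]), array([-0.1588, -0.0007,  0.0482]), 0.63)]
spool [(array([ 0.5663,  0.1433, -0.0001]), array([-0.0943,  0.228 , -0.0001]), 0.92)]
flux [(array([ 0.657 ,  0.1608, -0.0003]), array([-0.0021,  0.2225, -0.0003]), 0.84)]
driver [(array([ 0.6767, -0.2909, -0.0009]), array([-0.0946, -0.22  , -0.0009]), 0.9)]
tip_cup []
parts_tray []
meter []
jar [(array([ 0.7347, -0.0393,  0.0782]), array([0.0238, 0.0095, 0.0782]), 0.92)]
lock_grip [(array([ 0.6188, -0.0246,  0.1007]), array([-0.0849,  0.0523,  0.1007]), 0.54)]
drawer_pull [(array([ 0.5677, -0.0952,  0.0437]), array([-0.1519, -0.0035,  0.0437]), 0.92)]
spool [(array([0.5653, 0.1411, 0.0005]), array([-0.0959,  0.2261,  0.0005]), 0.86)]
flux [(array([ 0.6611,  0.1634, -0.0001]), array([ 0.0025,  0.2241, -0.0001]), 0.48)]
driver [(array([ 0.6797, -0.289 , -0.0045]), array([-0.0912, -0.2189, -0.0045]), 0.74)]
tip_cup [(array([ 0.5312, -0.4364,  0.0002]), array([-0.2715, -0.3251,  0.0002]), 0.8)]
parts_tray [(array([ 0.3225, -0.3771, -0.0018]), array([-0.4591, -0.2161, -0.0018]), 0.75)]
meter [(array([0.3989, 0.3839, 0.0023]), array([-0.1971,  0.5024,  0.0023]), 0.8)]
jar [(array([0.5676, 0.1394, 0.0027]), array([-0.094 ,  0.2239,  0.0027]), 0.53)]
```

View pics/t7.png

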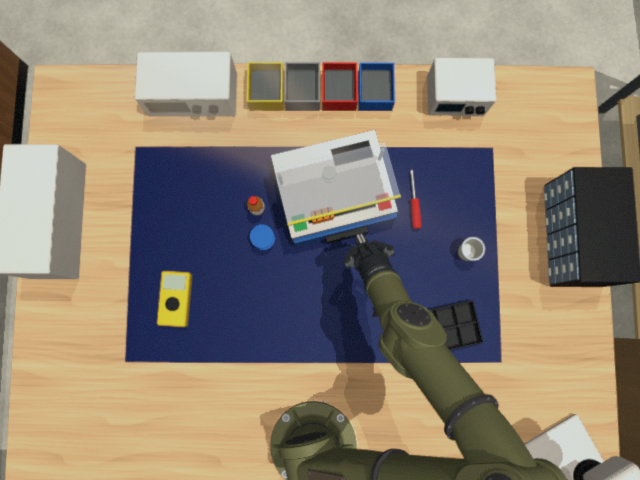

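The grip sits next to the green tile at (320, 215), the drawer is shut and the bystanders are unmoved. The elbow is near the microscope at (560, 450), so I check that gap before handing in.

```bash
python3 - <<'E'
from h import *
p=cams.capture("top"); z=p["range_z"]
H=np.zeros((480,640)); m=z>0
c=cloud(p,m); v,u=np.nonzero(m); H[v,u]=c[:,2]
print((H[400:480:10,420:640:12]*100).astype(int))
print(status.state()["tau"])
E
```

```text
[[  0  56  59  61  63  62  61   0   0   0   0   0   0   0   0   0   0 -55
  -45]
 [  0   0  59  63  63  64  64   0   0   0   0   0   0   0   0   0   0 -54
  -46]
 [  0   0   0  62  64  65  66  65   0   0   0   0   0   2   0   0   0 -55
  -45]
 [  0   0   0  61  64  66  67  67  66   0   0   1   2   1   0   0   0 -54
  -46]
 [  0   0   0   0  64  67  68  69  69   0   1   2   2   1   1   0   0 -54
  -47]
 [  0   0   0   0  64  67  68  70  70  69   2   1   1   1   1   0   0 -54
  -46]
 [ 56  58  60  62  64  69  71  73  73  72  70  70   1   1  19   1  31  34
  -45]
 [ 58  60  62  64  67  69  71  74  75  76  73  72  71  18  22  32  35  37
   37]]
[ -0.0302 -39.5594 -13.6108 -16.5098   0.7386  -1.6059  -0.0002]
```

The elbow's top surface is at about 0.7 m and the microscope reaches 0.37 m, so it is well clear. I hand in.

```bash
python3 - <<'E'
from h import *
print(job.hand_in())
E
```

```text
the job is handed in; nothing more can be done
None
```

The job is handed in at about 33 s of the 50 s limit: the drawer is fully home, the orange lock grip is at its end stop on the green-tile side, and the arm is withdrawn touching nothing, with the bystanders still in place except that I didn't get a reliable final check on the jar.

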